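Take the hot lid off the wax pot with the lid lifter

ROBOT

A 6-joint arm with a two-finger parallel gripper is mounted at the origin on a cart in front of the work surface, level with it; the furniture and walls round the work are solid. World frame = base frame: x ahead of the robot, y to its left, z up, the work surface at z = 0. Lengths are in m, angles in rad, forces in N, time in s.
With the tool pointing down it reaches from about 0.35 to 0.775 m from the base axis. Payload 5.5 kg.
Tool frame: the origin (TCP) lies midway between the tips of the shut fingers; the grasp point (between the pads) lies behind it (env.grip_point_offset is the z of the grasp point in the tool frame, in m); z points along the fingers, y is the direction in which the jaws open and shut (so a half turn about z gives the same grasp; the last joint's range is limited). The gripper opens to 85 mm and grips with 20 to 120 N. Pads are 22 mm wide; open, the fingers measure 114 mm over their backs; the gripper's body (76 mm by 85 mm) begins 54 mm behind the grasp point. The pads swing forward as they close: fully open they stand 13 mm farther back than shut.
Start: joints at [1.114, 0.313, 0.046, 1.304, 0, 1.431], TCP at [0.179, 0.546, 0.231] pointing down, gripper open.
Joint ranges: [-2.76, 2.76], [-0.86, 1.69], [-1.03, 1.26], [-2.2, 2.34], [-1.47, 1.5], [-3.14, 3.14]. Speed limits (rad/s): [2.57, 2.57, 3.14, 3.14, 3.14, 3.14].

INTERFACE

Orientations are given as a unit quaternion [w, x, y, z].
In Python, from workcell import env, viewer gives the robot as it stands. The module is installed in compiled form; this text tells all that it offers.
- The arm moves only by the shell command python3 -m inch 'ROWS' [OPENING] [FORCE]. ROWS is JSON, a list of rows, each a list of 2 entries, a list of its own where there are three numbers: the shift along the tool's x, y, z in m, then the turn about the tool's z in degrees. In form: [[[tx, ty, tz], spin], ...]. A call has 1 to 5 rows; each row is the pose to reach, as a shift and turn from the pose measured when the call began, along the tool's axes at that moment; what a row does not reach only later rows make up. A row lasts 1/12 s, in which the tool goes at most 41.7 mm and 7.16 degrees, less where a joint would pass 70% of its speed; a pose out of reach is approached as far as the arm can. A call with a gripper value outside its range is refused whole. OPENING is the closure, from 0 (fully open) to 1 (shut), set as the call begins (- or left out, the last holds). The fingers move at their own pace and stop on an object; FORCE is the grip in N (left out, the last holds). Time passes only in rows, so rows that repeat a pose let the fingers close. It gives the time, the measured TCP pose, the force and the opening at its end, in the units of the state.
- env.get_state(): the state, without advancing time (a new reading comes with each control period).
- viewer.read_camera(name): name is "scene" or "top" or "wrist"; returns a dict with "image" (400x640x3 uint8, red, green, blue), "depth" (400x640 float32, m along the optical axis (not along the pixel's ray), 0 where there is no reading), "vertical_fov" (degrees; the focal length in pixels is half the picture's height over the tangent of half this angle, whatever the lens; pixels are square), "cx", "cy" (the principal point, pixels), "dist_coeffs" ([k1, k2, p1, p2, k3] as OpenCV has them; the pictures are not rectified), "R" (3x3) and "t" (3): a world point X has camera coordinates R X + t; the wrist camera has in their place "T_tool_cam" (4x4, takes a point from camera to tool coordinates, whose origin is the TCP and whose axes are the flange's). Camera axes: x right, y down, z forward; pixel columns grow to the right and rows downward; lengths in m; the calibration is good to about 2 mm. A picture is of the moment at which its call begins: read the wrist's pose just before it.
- env.hand_in(): hands the job in, once; it reports no verdict.
The state is a dict: "clock": time; "joint_pos": joint angles; "qvel": joint speeds; "tau": joint torques, N m; "tcp_pos": TCP position; "orientation": TCP orientation; "wrist_force": force on the tool from outside, world axes, zero at the start; "ft_torque": the same for the moment, N m; "finger_gap": finger opening in m.
Only numpy, scipy, OpenCV 4.12 (cv2) and the standard library are available. Lean on these libraries where they do the work, as an engineer would, in place of code of your own. Each camera call takes 0.05 s, during which the arm holds its last target. There are 200 camera calls.

TASK

The wax pot is hot: take the lid lifter from its rack, hook it under the middle of the lid's loop handle, lift the lid off the pot keeping it level, and set it gently and flat inside the dish of the lid stand. Feel for the dish, because its height is not known, then unhook the lifter without dragging or pressing on the lid and hang it back in its rack. Never touch the lid with the gripper or arm, and leave the plaster pieces and the sanding block where they are.

Things in the scene. Friction and masses are not known exactly. Their poses are not given: they have to be found in the camera images.
- lid_lifter: loose lid lifter, 0.2 kg, hanging upright in the rack. Origin: centre of the underside of its steel collar (30 x, 34 y, 8 mm high), on the handle axis; z up the handle, x the way the hook opens. Wooden flat-sided handle 24 (x) by 22 (y) mm from z 8 to 64 mm. Below, an 8 mm shaft on the axis to z -24, slanting to x -24 at z -42, straight down to z -78, where the twin hook begins
- hook_valley (a point): where a lifted bar's centre lies in the lifter's twin hook, 82.5 mm below the lifter's origin on the handle axis; lifter's axes. In mm from here: two 5 mm tines at y -10 and +10 form a V, from the shank (x -24, z +4.5) down to x 0, z -5.5 and up to the tips at x 10, z +3.5 (centre lines; tips' top z +6, lowest point z -8). Open to +x above the tips for 40 mm
- pot_lid: loose round aluminium lid on the pot, 0.25 to 0.42 kg: flange 114 mm across, 5 mm thick; plug below it 92 mm across, 6 mm deep, in the pot's mouth with 4 mm play. Steel loop handle on top, 6 mm round bar along the lid's y, legs at y -36 and +36 mm; the gap between lid top and bar is 24 mm. It hangs level when hooked at the bar's middle. Origin: centre of the flange's underside; z up
- loop_bar (a point): middle of the loop handle's straight bar (56 mm long along y), on its centre line, 32 mm above the lid's origin; axes as the lid's, so the hook goes in under it along x, from -x (the robot's side) towards +x
- wax_pot: fixed electric wax pot: grey base 124 mm across, 30 mm high, with an open aluminium pot 108 mm across (100 mm inside) on it; rim 100 mm above the table, where the lid's flange rests. A black knob on the base points to -x. Origin: centre of the base's underside
- lid_stand: fixed dark steel lid stand: foot 110 mm across, column, and round dish on top, 124 mm across inside, 132 outside, lip 6 mm above its floor. The column is clamped at an unmeasured height: the dish floor is 52 to 102 mm above the table. A lid resting there on its plug has its origin 6 mm above the dish floor. The column does not yield under 40 N. Origin: centre of the foot's underside, below the dish's centre
- lifter_rack: fixed rack: wooden foot, steel post at x +50 mm, level fork open to the rack's -x (robot's side): two 12 mm prongs, 15 mm slot between them, top 125 mm above the table, tips at x -22 mm. Lips 4 mm high across the prongs at x -20 and +20 mm hold the collar. The lifter goes out and in along x, shaft in the slot, collar above the lips, hook opening to +x. Origin: on the table, below the seat
- rack_seat (a point): the lifter's seat in the rack, 125 mm above the table on the top plane of the prongs: the lifter's origin lies here when it hangs in the rack; axes as the rack's
- plaster_medallion: round white plaster medallion, 68 mm across, 15 mm high, lying flat; leave alone. Origin: centre of its underside
- plaster_heart: white plaster heart, 52x58 mm, 16 mm high, lying flat; leave alone. Origin: centre of its underside
- sanding_block: brown cork sanding block, 54x98 mm, 28 mm high; leave alone. Origin: centre of its underside
Mind the look-alikes: they are no part of the job. What is shaped like the lid_lifter but blue or yellow is not meant.

How it is judged:
On the way, in this order (a step that is already met when the one before it is completed fails the run):
1. the lifter is taken out of its rack (distance between lid_lifter and rack_seat above 0.03 m and contact force between lid_lifter and lifter_rack below 0.1 N and contact force between lid_lifter and the fingers above 0.5 N), for 0.2 s.
2. the lid hangs on the lifter alone, clear above the pot (z of pot_lid in the frame of wax_pot above 0.112 m and contact force between pot_lid and lid_lifter above 1 N and contact force between pot_lid and wax_pot below 0.1 N), for 0.3 s.
3. the lid rests flat in the stand's dish and the lifter is unhooked and clear of the bar (contact force between pot_lid and lid_stand above 1 N and horizontal distance between pot_lid and lid_stand below 0.009 m and angle between pot_lid's own z axis and vertical below 0.05 rad and contact force between pot_lid and lid_lifter below 0.1 N and distance between hook_valley and loop_bar above 0.025 m), for 0.2 s.
At the end, for the whole second after the job is handed in: the lid rests flat in the stand's dish (within 9 mm of its centre, tilt under 0.05 rad), untouched by the lifter; the lifter hangs upright in its rack (origin within 9 mm of the seat, tilt under 0.1 rad); both released and at rest (contact force between pot_lid and lid_stand above 1 N and horizontal distance between pot_lid and lid_stand below 0.009 m and angle between pot_lid's own z axis and vertical below 0.05 rad and contact force between pot_lid and lid_lifter below 0.1 N and linear speed of each of pot_lid, lid_lifter below 0.01 m/s and distance between lid_lifter and rack_seat below 0.009 m and angle between lid_lifter's own z axis and vertical below 0.1 rad and contact force between lid_lifter and lifter_rack above 0.8 N).
It fails at once if the lid tilts by more than 0.25 rad (angle between pot_lid's own z axis and vertical above 0.25 rad).
It fails at once if the hot lid is touched by the gripper or arm (contact force between pot_lid and the fingers above 0.3 N or contact force between pot_lid and the arm above 0.3 N).
It fails at once if the lifter pushes or pulls on the lid with more than 15 N (contact force between pot_lid and lid_lifter above 15 N).
It fails at once if the lid is pressed or dropped on the stand with more than 20 N (contact force between pot_lid and lid_stand above 20 N).
It fails at once if a plaster piece or the sanding block is moved by more than 20 mm (distance of any of plaster_medallion, plaster_heart, sanding_block from where it was at the start of the episode above 0.02 m).
It also fails if it takes over 70 s, if anything falls off the work surface, if the arm or the gripper's body presses on something with over 40 N, if the wrist force passes 120 N, or if a joint passes its speed limit or range.

## Working session

There is one attempt and no reset: what is moved stays moved. The work goes in short steps, Python scripts to look and compute and a shell command to move; the robot and the scene stay as the last step left them, time stands still between calls to the robot, and variables do not carry over. Pictures are saved under pics/ and viewed, on a budget of 10 in all, crops included, one or two more only if the job needs it, and the job is handed in when it is done.

```bash
mkdir -p pics
cat > h.py <<'E'
import numpy as np, cv2
from scipy.spatial.transform import Rotation as Ro
from workcell import env, viewer
def Rt():
    s=env.get_state(); q=s["orientation"]; return Ro.from_quat([q[1],q[2],q[3],q[0]]).as_matrix(), np.array(s["tcp_pos"])
def cam(n):
    R,p=Rt(); c=viewer.read_camera(n); h,w=c["image"].shape[:2]
    f=h/2/np.tan(np.radians(c["vertical_fov"])/2)
    c["K"]=np.array([[f,0,c["cx"]],[0,f,c["cy"]],[0,0,1.]])
    if n=="wrist":
        T=np.array(c["T_tool_cam"]); c["Rwc"]=R@T[:3,:3]; c["o"]=R@T[:3,3]+p
    else:
        c["Rwc"]=np.array(c["R"]).T; c["o"]=-c["Rwc"]@np.array(c["t"])
    return c
def rays(c,px):
    u=cv2.undistortPoints(np.array(px,float).reshape(-1,1,2),c["K"],np.array(c["dist_coeffs"],float)).reshape(-1,2)
    return np.c_[u,np.ones(len(u))]
def plane(c,px,z):
    d=rays(c,px)@c["Rwc"].T; return c["o"]+d*((z-c["o"][2])/d[:,2])[:,None]
def cloud(c):
    h,w=c["depth"].shape; v,u=np.mgrid[:h,:w]; r=rays(c,np.c_[u.ravel(),v.ravel()])
    X=(r*c["depth"].reshape(-1,1))@c["Rwc"].T+c["o"]; X[c["depth"].ravel()==0]=np.nan
    return X.reshape(h,w,3)
def save(c,n): cv2.imwrite("pics/"+n,c["image"][...,::-1])
E
python3 - <<'E'
from h import *
for n in ["scene","top"]:
    c=cam(n); save(c,n+"0.png"); np.savez(n+"0.npz",X=cloud(c),im=c["image"]); print(n,c["o"],c["K"][0,0],c["dist_coeffs"])
print(env.grip_point_offset, env.get_state())
E
```

```text
scene [-0.36510378 -0.53293154  0.69718946] 394.4887143187459 [-0.0333436  0.         0.         0.         0.       ]
top [ 0.451617   -0.09194059  1.09562646] 384.35767525409585 [-0.07097284  0.          0.          0.          0.        ]
-0.0187 {'clock': 0.1, 'joint_pos': array([1.11442441e+00, 3.13922260e-01, 4.51181071e-02, 1.30357651e+00,
       2.26869157e-05, 1.43120736e+00]), 'qvel': array([-1.33162145e-04, -2.08367896e-03,  3.13352797e-03, -2.46770363e-05,
       -1.40039271e-03, -5.61856975e-04]), 'tau': array([ 2.45241106e-03, -4.81725061e+01,  2.99244833e+01,  1.26600396e-02,
       -1.21129347e-04, -8.51278600e-06]), 'tcp_pos': array([0.17892358, 0.54599956, 0.23051019]), 'orientation': array([-2.43416842e-04,  1.57729982e-01,  9.87481962e-01, -7.53929471e-04]), 'wrist_force': array([ 0.51640468, -0.15373168, -0.49221227]), 'ft_torque': array([-0.03259883,  0.05734127,  0.0259444 ]), 'finger_gap': 0.08563220780273843}
```

View pics/scene0.png

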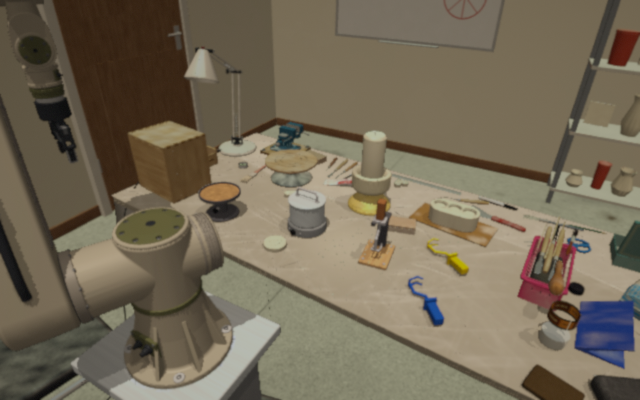

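View pics/top0.png

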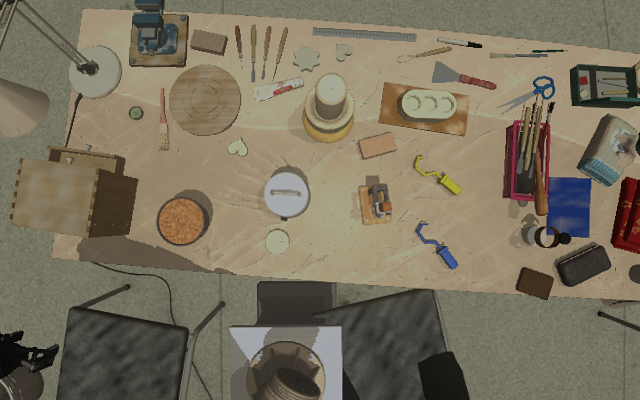

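The scene and top views show:
- **Lifter:** brown handle in the rack at top (378,203) / scene (382,210).
- **Look-alikes:** the yellow lifter at top (438,175) and the blue one at top (438,245), both lying on the table.
- **Lid on pot:** top (287,192), with the bar at about (287,191).
- **Stand candidates:** the dark dish on a column at top (183,221), or the wooden turntable at (204,100). The dark-rimmed dish fits the description.

I'll measure these next and make one close crop.

Run:
```python
from h import *
d=np.load("top0.npz"); X=d["X"]; im=d["im"]
def st(n,u0,u1,v0,v1,zmin,zmax):
    P=X[v0:v1,u0:u1].reshape(-1,3); P=P[(P[:,2]>zmin)&(P[:,2]<zmax)]
    print(n,len(P),"min",P.min(0).round(3),"max",P.max(0).round(3),"med",np.median(P,0).round(4),"mid",((P.min(0)+P.max(0))/2).round(4))
    return P
st("dish",150,215,190,255,0.04,0.13)
for v in range(196,250,6): print([round(float(z),3) for z in X[v,155:212:6,2]])
st("lid",255,320,160,225,0.098,0.12); st("bar",265,310,180,205,0.122,0.15)
st("rack prongs",350,405,170,235,0.115,0.135); st("handle",350,405,170,235,0.15,0.25)
st("foot",350,405,170,235,0.005,0.04)
print(np.c_[np.arange(352,402,4),X[203,352:402:4]].round(3))
for n,u,v,r in (("sp",378,203,34),):
    a=cv2.resize(im[v-r:v+r,u-r:u+r],(400,400),interpolation=cv2.INTER_CUBIC)
s=np.load("scene0.npz")["im"][180:280,330:430]
b=cv2.resize(s,(400,400),interpolation=cv2.INTER_CUBIC)
cv2.imwrite("pics/crop1.png",np.hstack([a,b])[...,::-1])
```

```text
dish 1931 min [0.387 0.203 0.073] max [0.517 0.331 0.09 ] med [0.4508 0.2682 0.0793] mid [0.4521 0.2672 0.0813]
[0.001, 0.004, 0.001, 0.006, 0.083, 0.0, -0.0, -0.002, -0.001, -0.001]
[-0.001, 0.004, 0.081, 0.081, 0.081, 0.078, 0.08, 0.08, 0.002, 0.004]
[-0.0, 0.081, 0.08, 0.078, 0.078, 0.078, 0.08, 0.081, 0.011, -0.0]
[0.001, 0.077, 0.08, 0.076, 0.077, 0.075, 0.08, 0.078, 0.083, -0.002]
[0.003, 0.081, 0.08, 0.077, 0.08, 0.075, 0.079, 0.079, 0.086, 0.001]
[-0.001, 0.078, 0.077, 0.074, 0.081, 0.079, 0.076, 0.075, 0.083, -0.0]
[0.0, 0.078, 0.075, 0.081, 0.079, 0.082, 0.078, 0.08, 0.011, -0.002]
[-0.0, 0.001, 0.078, 0.081, 0.08, 0.081, 0.08, 0.082, 0.002, 0.003]
[0.002, -0.0, 0.001, 0.083, 0.077, 0.082, 0.002, 0.001, -0.001, 0.0]
lid 1438 min [ 0.463 -0.07   0.098] max [0.575 0.042 0.115] med [ 0.5174 -0.0154  0.1047] mid [ 0.5189 -0.0139  0.1069]
bar 72 min [ 0.515 -0.053  0.125] max [0.524 0.023 0.14 ] med [ 0.5191 -0.0165  0.134 ] mid [ 0.5193 -0.0148  0.1325]
rack prongs 279 min [ 0.46  -0.279  0.115] max [ 0.539 -0.235  0.135] med [ 0.508  -0.2499  0.1256] mid [ 0.4992 -0.2572  0.1249]
handle 103 min [ 0.469 -0.269  0.154] max [ 0.492 -0.249  0.193] med [ 0.4807 -0.2561  0.1877] mid [ 0.4805 -0.2588  0.1734]
foot 693 min [ 0.41  -0.34   0.005] max [ 0.587 -0.186  0.04 ] med [ 0.4894 -0.2419  0.0117] mid [ 0.4986 -0.2631  0.0225]
[[ 3.52e+02  4.96e-01 -1.95e-01  5.00e-03]
 [ 3.56e+02  4.96e-01 -2.07e-01  0.00e+00]
 [ 3.60e+02  4.96e-01 -2.18e-01  0.00e+00]
 [ 3.64e+02  4.95e-01 -2.26e-01  2.90e-02]
 [ 3.68e+02  4.95e-01 -2.40e-01  1.30e-02]
 [ 3.72e+02  4.95e-01 -2.52e-01  7.00e-03]
 [ 3.76e+02  4.90e-01 -2.43e-01  1.33e-01]
 [ 3.80e+02  4.89e-01 -2.50e-01  1.57e-01]
 [ 3.84e+02  4.87e-01 -2.53e-01  1.90e-01]
 [ 3.88e+02  4.87e-01 -2.63e-01  1.88e-01]
 [ 3.92e+02  4.95e-01 -3.10e-01  3.00e-03]
 [ 3.96e+02  4.95e-01 -3.22e-01 -2.00e-03]
 [ 4.00e+02  4.94e-01 -3.33e-01  4.00e-03]]
```

View pics/crop1.png

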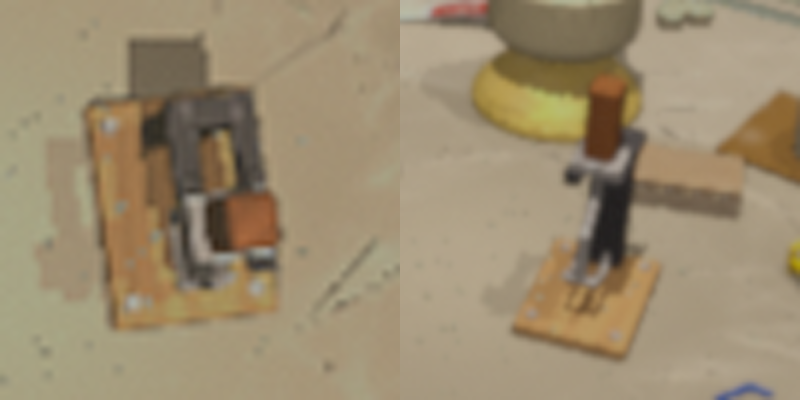

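The crop shows the brown-handled lifter hanging in the rack, with the handle top at crop (252,218) left and (607,90) right. The rack is yawed a few degrees. Next I'll measure the yaw angles and centres.

```bash
cat > m.py <<'E'
from h import *
d=np.load("top0.npz"); X=d["X"]; im=d["im"]; c=cam("top")
def sub(u0,u1,v0,v1,z0,z1):
    m=np.zeros(X.shape[:2],bool); m[v0:v1,u0:u1]=True
    return m&(X[...,2]>z0)&(X[...,2]<z1)
def px(m): v,u=np.nonzero(m); return np.c_[u,v].astype(float)
def rect(P):
    r=cv2.minAreaRect((P[:,:2]*1000).astype(np.float32)); return [np.round(x,1) for x in r]
def circ(P):
    h=cv2.convexHull((P[:,:2]*1000).astype(np.float32))[:,0]
    A=np.c_[2*h,np.ones(len(h))]; s=np.linalg.lstsq(A,(h**2).sum(1),rcond=None)[0]
    return s[:2].round(1), round(float(np.sqrt(s[2]+s[:2]@s[:2])),1)
# bar/loop
b=px(sub(265,310,180,205,0.122,0.15)); P=plane(c,b,0.132); print("bar rect",rect(P))
l=px(sub(255,320,160,225,0.097,0.15)); print("lid circ",circ(plane(c,l,0.105)))
q=px(sub(150,215,190,255,0.05,0.13)); print("dish circ z.084",circ(plane(c,q,0.084)))
hsv=cv2.cvtColor(im,cv2.COLOR_RGB2HSV)
f=sub(350,405,170,235,0.006,0.02)&(hsv[...,1]>110); n,lab,stt,_=cv2.connectedComponentsWithStats(f.astype(np.uint8)); k=1+np.argmax(stt[1:,4])
print("foot z",np.median(X[lab==k][:,2])," rect",rect(plane(c,px(lab==k),0.012)))
pr=px(sub(350,405,170,225,0.115,0.132)); print("prongs",rect(plane(c,pr,0.125)))
h=sub(350,405,170,235,0.18,0.2); print("htop",np.median(X[h],0),rect(plane(c,px(h),0.189)),plane(c,px(h),0.189).mean(0))
E
python3 m.py
python3 - <<'E'
from h import *
R,p=Rt(); print(R.round(3))
E
```

```text
bar rect [array([519.3, -15.2]), array([75.7,  5.9]), np.float64(85.5)]
lid circ (array([519.1, -14.6]), 56.3)
dish circ z.084 (array([451.3, 267.1]), 66.2)
foot z 0.011659217408495959  rect [array([ 492.6, -257.3]), array([108.3,  77. ]), np.float64(6.7)]
prongs [array([ 498.7, -257.3]), array([78. , 37.7]), np.float64(6.4)]
htop [ 0.48067718 -0.25853781  0.18800858] [array([ 480.4, -258.2]), array([19.1, 23.7]), np.float64(89.2)] [ 0.48117338 -0.25866039  0.189     ]
[[-0.95   0.312 -0.001]
 [ 0.312  0.95  -0.001]
 [ 0.    -0.001 -1.   ]]
```

```bash
cat > go.py <<'E'
# go.py x y z yaw : shift in tool axes and spin to reach TCP x,y,z with tool y axis at world angle yaw+90
import sys; from h import *
x,y,z,w=map(float,sys.argv[1:]); R,p=Rt(); s=env.get_state()
a=np.degrees(np.arctan2(R[1,1],R[0,1]))-90
print("t",round(s["clock"],2),"tcp",p.round(4),"yaw",round(a,2),"gap",round(s["finger_gap"],4),"F",np.round(s["wrist_force"],1),"M",np.round(s["ft_torque"],2),"tilt",(R[:2,2]).round(4),"q",np.round(s["joint_pos"],2))
print("SHIFT",(R.T@(np.array([x,y,z])-p)).round(4),"SPIN",round(-((w-a+180)%360-180),2))
E
python3 -m inch '[[[-0.428,-0.434,0],0],[[-0.428,-0.434,0],0],[[-0.428,-0.434,0],0],[[-0.428,-0.434,0],0],[[-0.428,-0.434,0],0]]' 0 40
python3 -m inch '[[[-0.28,-0.285,0],0],[[-0.28,-0.285,0],0],[[-0.28,-0.285,0],0],[[-0.28,-0.285,0],0],[[-0.28,-0.285,0],0]]'
python3 go.py 0.45 0.0 0.23 6.6
```

```text
clock: 0.57
tcp_pos: [0.2719, 0.3581, 0.2309]
orientation: [-0.0, 0.157, 0.988, -0.001]
wrist_force: [1.5, -0.6, -0.3]
finger_gap: 0.0855
clock: 0.98
tcp_pos: [0.3643, 0.1712, 0.2313]
orientation: [-0.0, 0.157, 0.988, -0.001]
wrist_force: [0.3, -0.7, -0.7]
finger_gap: 0.0853
t 0.98 tcp [0.3643 0.1712 0.2313] yaw -18.07 gap 0.0853 F [ 0.3 -0.7 -0.7] M [ 0.   -0.11  0.03] tilt [-0.0005 -0.0015] q [ 0.24 -0.02 -0.35  1.24 -0.    0.56]
SHIFT [-0.1345 -0.1362  0.0016] SPIN -24.67
```

```bash
python3 -m inch '[[[-0.166,-0.231,0],-24.7],[[-0.166,-0.231,0],-24.7],[[-0.166,-0.231,0],-24.7],[[-0.166,-0.231,0],-24.7],[[-0.166,-0.231,0],-24.7]]' >/dev/null
python3 go.py 0.45 -0.259 0.235 6.6
```

```text
t 1.4 tcp [0.4177 0.0044 0.2316] yaw 6.94 gap 0.0857 F [ 0.   0.7 -0.6] M [ 0.01 -0.06 -0.01] tilt [-0.0005 -0.001 ] q [-0.18  0.01 -0.32  1.24 -0.   -0.3 ]
SHIFT [-2.000e-04 -2.653e-01 -3.200e-03] SPIN 0.34
```

```bash
cat > w.py <<'E'
import sys; from h import *
c=cam("wrist"); save(c,sys.argv[1]+".png"); np.savez(sys.argv[1]+".npz",X=cloud(c),im=c["image"]); print(c["o"].round(3),c["Rwc"][:,2].round(3),c["dist_coeffs"])
E
python3 w.py w_lid
python3 -m inch '[[[0,-0.265,-0.003],0.3],[[0,-0.265,-0.003],0.3],[[0,-0.265,-0.003],0.3],[[0,-0.265,-0.003],0.3],[[0,-0.265,-0.003],0.3]]' >/dev/null
python3 -m inch '[[[0,-0.063,-0.003],0],[[0,-0.063,-0.003],0],[[0,-0.063,-0.003],0]]' >/dev/null
python3 w.py w_rack;python3 go.py 0.45 -0.259 0.235 6.6
python3 -c "
import cv2,numpy as np
cv2.imwrite('pics/two.png',np.hstack([cv2.resize(cv2.imread('pics/w_%s.png'%n),(400,250)) for n in('lid','rack')]))"
```

```text
[ 0.346 -0.005  0.375] [ 0.281  0.032 -0.959] [0.00188625 0.         0.         0.         0.        ]
[ 0.378 -0.277  0.381] [ 0.285  0.02  -0.958] [0.00188625 0.         0.         0.         0.        ]
t 2.17 tcp [ 0.4492 -0.2678  0.2377] yaw 5.89 gap 0.0855 F [-0.2 -0.5 -0.2] M [ 0.04 -0.03  0.05] tilt [ 0.0012 -0.0056] q [-0.69  0.21 -0.08  1.28 -0.   -0.79]
SHIFT [-0.0017  0.0086  0.0026] SPIN -0.71
```

View pics/two.png

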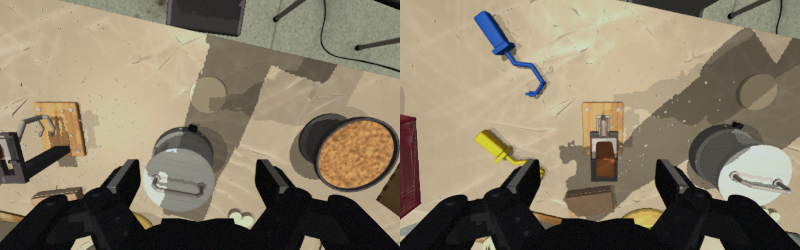

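The wrist view (picture 4) shows the lid with its loop at half-scale (178,183) in the left pane, and the lifter in its rack at (605,160) in the right pane. Both are clear. I'll refine the numbers from these clouds.

```bash
cat > m2.py <<'E'
from h import *
def rect(P): return [np.round(x,1) for x in cv2.minAreaRect((P[:,:2]*1000).astype(np.float32))]
def sel(X,x0,x1,y0,y1,z0,z1):
    P=X.reshape(-1,3); return P[(P[:,0]>x0)&(P[:,0]<x1)&(P[:,1]>y0)&(P[:,1]<y1)&(P[:,2]>z0)&(P[:,2]<z1)]
def pca(P): 
    q=P[:,:2]-P[:,:2].mean(0); v=np.linalg.svd(q,full_matrices=False)[2][0]; v*=np.sign(v[1]); return np.degrees(np.arctan2(-v[0],v[1])).round(2)
X=np.load("w_lid.npz")["X"]
B=sel(X,.49,.55,-.06,.03,.122,.145); print("bar",len(B),np.median(B,0).round(4),rect(B),"yaw",pca(B), B.min(0).round(4),B.max(0).round(4))
L=sel(X,.44,.6,-.09,.06,.098,.112); print("lid",L.min(0).round(4),L.max(0).round(4),np.median(L[:,2]))
X=np.load("w_rack.npz")["X"]
H=sel(X,.44,.52,-.3,-.22,.183,.2); print("htop",len(H),H.mean(0).round(4),rect(H))
P=sel(X,.44,.56,-.3,-.21,.118,.132); print("prong",len(P),rect(P),np.median(P,0).round(4))
F=sel(X,.40,.60,-.34,-.17,.006,.02); print("foot",rect(F))
E
python3 m2.py
```

```text
bar 629 [ 0.518 -0.015  0.135] [array([519. , -14.6]), array([77.1,  7.6]), np.float64(84.8)] yaw -4.68 [ 0.5128 -0.053   0.1221] [0.5244 0.0237 0.1379]
lid [ 0.4623 -0.0714  0.1001] [0.5767 0.042  0.1118] 0.10628104301094277
htop 1039 [ 0.4792 -0.2607  0.1892] [array([ 480.8, -260.3]), array([24.2, 21.8]), np.float64(5.9)]
prong 1126 [array([ 498.6, -258.5]), array([79.1, 38.9]), np.float64(6.6)] [ 0.5075 -0.261   0.1265]
foot [array([ 507.8, -282.3]), array([133.3, 128.8]), np.float64(6.5)]
```

```bash
python3 go.py 0.4808 -0.2595 0.21 6.4
```

```text
t 2.17 tcp [ 0.4492 -0.2678  0.2377] yaw 5.89 gap 0.0855 F [-0.2 -0.5 -0.2] M [ 0.04 -0.03  0.05] tilt [ 0.0012 -0.0056] q [-0.69  0.21 -0.08  1.28 -0.   -0.79]
SHIFT [-0.0323  0.0051  0.0277] SPIN -0.51
```

```bash
python3 -m inch '[[[-0.016,0.003,0.01],-0.5],[[-0.032,0.005,0.027],-0.5],[[-0.032,0.005,0.027],-0.5],[[-0.032,0.005,0.027],-0.5],[[-0.032,0.005,0.027],-0.5]]'; python3 go.py 0.4808 -0.2595 0.146 6.4
```

```text
clock: 2.58
tcp_pos: [0.4801, -0.2584, 0.211]
orientation: [0.0, -0.056, 0.998, -0.003]
wrist_force: [0.3, 0.9, 0.4]
finger_gap: 0.0855
t 2.58 tcp [ 0.4801 -0.2584  0.211 ] yaw 6.47 gap 0.0855 F [0.3 0.9 0.4] M [0.01 0.05 0.02] tilt [ 0.0003 -0.0051] q [-0.64  0.26 -0.08  1.23 -0.   -0.75]
SHIFT [-0.0006 -0.0008  0.065 ] SPIN 0.07
```

```bash
python3 -m inch '[[[-0.0005,-0.001,0.02],0],[[-0.0005,-0.001,0.045],0],[[-0.0005,-0.001,0.065],0],[[-0.0005,-0.001,0.065],0],[[-0.0005,-0.001,0.065],0]]' >/dev/null; python3 go.py 0.4808 -0.2595 0.146 6.4
python3 -m inch '[[[0,0,0],0],[[0,0,0],0],[[0,0,0],0],[[0,0,0],0],[[0,0,0],0]]' 1 40 ; python3 -m inch '[[[0,0,0],0],[[0,0,0],0],[[0,0,0],0],[[0,0,0],0],[[0,0,0],0]]' 1 60 >/dev/null;  python3 go.py 0.4808 -0.2595 0.146 6.4
```

```text
t 3.0 tcp [ 0.4798 -0.2591  0.1463] yaw 6.47 gap 0.0855 F [-0.5 -0.6  0.3] M [ 0.02  0.04 -0.03] tilt [-0.0009 -0.0043] q [-0.64  0.3  -0.19  1.08 -0.   -0.75]
SHIFT [-0.0009 -0.0006  0.0003] SPIN 0.07
clock: 3.42
tcp_pos: [0.4802, -0.2594, 0.1471]
orientation: [-0.0, -0.056, 0.998, -0.003]
wrist_force: [0.1, 0.3, 0.2]
finger_gap: 0.0258
t 3.83 tcp [ 0.4802 -0.2594  0.1472] yaw 6.47 gap 0.0214 F [-1.  -0.2  2.4] M [ 0.    0.1  -0.02] tilt [ 0.0003 -0.0052] q [-0.64  0.29 -0.19  1.08 -0.   -0.75]
SHIFT [-0.0006 -0.0001  0.0012] SPIN 0.07
```

```bash
python3 -m inch '[[[0,0,-0.004],0],[[0,0,-0.008],0],[[0,0,-0.010],0],[[0,0,-0.010],0]]' >/dev/null; python3 go.py 0.40 -0.268 0.157 6.4
python3 -m inch '[[[0.015,0,0],0],[[0.035,0,0],0],[[0.06,0,0],0],[[0.085,0,0],0],[[0.085,0,0],0]]' >/dev/null;  python3 go.py 0.4 -0.01 0.25 -4.7
```

```text
t 4.17 tcp [ 0.4805 -0.2595  0.1577] yaw 6.47 gap 0.0214 F [ 0.4  0.  -2. ] M [-0.01 -0.05 -0.01] tilt [ 0.0009 -0.0056] q [-0.64  0.29 -0.17  1.11 -0.   -0.75]
SHIFT [0.0809 0.0006 0.0007] SPIN 0.07
t 4.58 tcp [ 0.3921 -0.2682  0.1572] yaw 6.36 gap 0.0212 F [-0.7  0.8 -2.8] M [ 0.05 -0.01  0.01] tilt [-0.0027 -0.004 ] q [-0.77  0.16 -0.34  1.07 -0.   -0.88]
SHIFT [-0.0361  0.2554 -0.0938] SPIN 11.06
```

```bash
python3 -m inch '[[[0,0,-0.03],0],[[0,0,-0.06],0],[[0,0,-0.095],0],[[0,0.02,-0.105],2],[[0,0.05,-0.105],4]]' >/dev/null; 
python3 -m inch '[[[-0.01,0.035,0],2],[[-0.02,0.07,0],4],[[-0.03,0.105,0],5],[[-0.04,0.14,0],6],[[-0.04,0.165,0],7]]' >/dev/null; python3 go.py 0.4788 -0.0115 0.2650 -4.7
```

```text
t 5.42 tcp [ 0.4245 -0.052   0.2644] yaw -4.88 gap 0.021 F [ 0.  -1.2 -2.1] M [-0.02 -0.07  0.01] tilt [ 0.0051 -0.0087] q [-0.31  0.01 -0.24  1.32 -0.01 -0.22]
SHIFT [-0.0507  0.045  -0.0007] SPIN -0.18
```

```bash
python3 -m inch '[[[-0.02,0.02,0],0],[[-0.04,0.035,0],0],[[-0.051,0.045,0],0],[[-0.051,0.045,0],0],[[-0.051,0.045,0],0]]' >/dev/null; python3 go.py 0.4788 -0.0115 0.2650 -4.7;python3 -m inch '[[[0,0,0],0],[[0,0,0],0],[[0,0,0],0]]' >/dev/null;  python3 go.py 0.4788 -0.0115 0.2227 -4.7
```

```text
t 5.83 tcp [ 0.4793 -0.0109  0.2639] yaw -4.78 gap 0.0215 F [-1.  -1.  -2.3] M [-0.04  0.01  0.  ] tilt [ 0.0041 -0.0088] q [-0.19  0.12 -0.13  1.32 -0.01 -0.1 ]
SHIFT [ 0.0004 -0.0006 -0.0011] SPIN -0.08
t 6.08 tcp [ 0.4787 -0.0115  0.264 ] yaw -4.85 gap 0.0215 F [-0.3 -0.4 -2.1] M [-0.05  0.02 -0.04] tilt [ 0.0039 -0.0088] q [-0.19  0.11 -0.13  1.32 -0.01 -0.1 ]
SHIFT [0.0001 0.0004 0.0413] SPIN -0.15
```

```bash
python3 -m inch '[[[0,0,0.015],0],[[0,0,0.03],0],[[0,0,0.041],0],[[0,0,0.041],0],[[0,0,0.041],0]]' >/dev/null; python3 go.py 0.5187 -0.0148 0.2227 -4.7
python3 - <<'E'
from h import *
c=cam("scene"); a=c["image"][160:250,260:365]; 
t=cam("wrist")["image"]; cv2.imwrite("pics/pre.png",np.hstack([cv2.resize(a,(467,400),interpolation=cv2.INTER_CUBIC),t[200:400,220:380][:, :].repeat(2,0).repeat(2,1)])[...,::-1])
E
```

```text
t 6.5 tcp [ 0.4781 -0.0122  0.2229] yaw -4.91 gap 0.0215 F [ 0.   0.7 -1.5] M [ 0.11  0.01 -0.04] tilt [ 0.0027 -0.0086] q [-0.19  0.13 -0.21  1.23 -0.01 -0.1 ]
SHIFT [-0.0407  0.0009  0.0003] SPIN -0.21
```

View pics/pre.png

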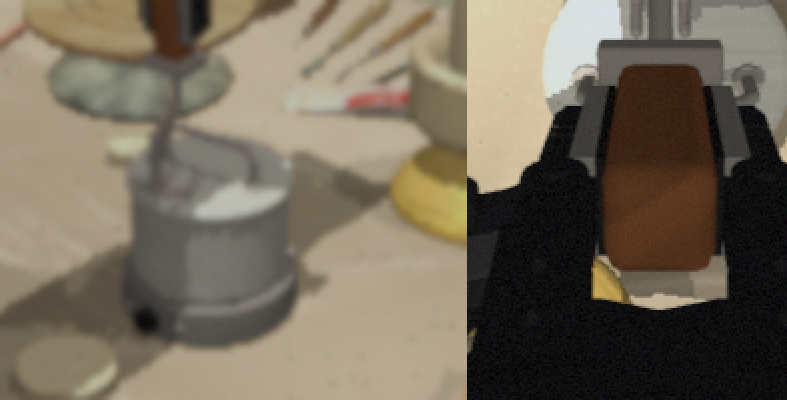

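Picture 5 shows the hook low over the lid on the near side of the loop. In the wrist pane the loop legs, at (585,80) and (748,80), sit evenly about the handle at x≈666. The lifter is centred, so I'll go in under the bar.

```bash
python3 -m inch '[[[-0.006,0.0002,0],0],[[-0.012,0.0004,0],0],[[-0.018,0.0006,0],0],[[-0.022,0.0006,0],0],[[-0.022,0.0006,0],0]]' >/dev/null; python3 go.py 0.5187 -0.0148 0.2227 -4.7
python3 -m inch '[[[-0.005,0,0],0],[[-0.010,0,0],0],[[-0.015,0,0],0],[[-0.018,0,0],0],[[-0.018,0,0],0]]' >/dev/null; python3 go.py 0.5187 -0.0148 0.2227 -4.7
```

```text
t 7.02 tcp [ 0.5024 -0.0136  0.2241] yaw -4.88 gap 0.0214 F [ 1.   0.5 -2.4] M [ 0.03 -0.06  0.04] tilt [ 0.0058 -0.0092] q [-0.18  0.17 -0.16  1.23 -0.01 -0.1 ]
SHIFT [-0.0164  0.0002  0.0015] SPIN -0.18
t 7.43 tcp [ 0.5211 -0.0153  0.224 ] yaw -4.88 gap 0.0214 F [ 0.6  0.4 -1.9] M [ 0.   -0.03  0.05] tilt [ 0.006  -0.0092] q [-0.18  0.21 -0.11  1.24 -0.01 -0.09]
SHIFT [0.0024 0.0003 0.0013] SPIN -0.18
```

```bash
python3 -m inch '[[[0.002,0,-0.002],0],[[0.002,0,-0.005],0],[[0.002,0,-0.008],0],[[0.002,0,-0.010],0],[[0.002,0,-0.011],0]]' >/dev/null; python3 go.py 0.5187 -0.0148 0.24 -4.7
python3 -m inch '[[[0,0,-0.001],0],[[0,0,-0.002],0],[[0,0,-0.003],0],[[0,0,-0.004],0],[[0,0,-0.005],0]]' >/dev/null; python3 go.py 0.5187 -0.0148 0.24 -4.7
```

```text
t 7.85 tcp [ 0.5191 -0.0151  0.2357] yaw -4.88 gap 0.0212 F [ 0.1  0.5 -3.9] M [ 0.11 -0.08  0.01] tilt [ 0.0069 -0.0094] q [-0.18  0.2  -0.1   1.27 -0.01 -0.09]
SHIFT [ 0.0004  0.0002 -0.0043] SPIN -0.18
t 8.27 tcp [ 0.5189 -0.015   0.2405] yaw -4.88 gap 0.0213 F [ 0.2  0.9 -5.2] M [ 0.06 -0.05 -0.  ] tilt [ 0.0062 -0.0093] q [-0.18  0.2  -0.09  1.28 -0.01 -0.09]
SHIFT [0.0002 0.0002 0.0005] SPIN -0.18
```

```bash
python3 -m inch '[[[0,0,-0.003],0],[[0,0,-0.007],0],[[0,0,-0.012],0],[[0,0,-0.016],0],[[0,0,-0.018],0]]' >/dev/null; python3 go.py 0.5187 -0.0148 0.28 -4.7
python3 -m inch '[[[0,0,-0.004],0],[[0,0,-0.01],0],[[0,0,-0.016],0],[[0,0,-0.02],0],[[0,0,-0.022],0]]' >/dev/null; python3 go.py 0.4513 0.2671 0.28 -4.7
python3 - <<'E'
from h import *
X=cloud(cam("top"))
P=X.reshape(-1,3); P=P[(abs(P[:,0]-.519)<.08)&(abs(P[:,1]+.015)<.08)&(P[:,2]>.12)&(P[:,2]<.165)]
print(len(P)); A=np.c_[P[:,:2],np.ones(len(P))]; 
for _ in range(3):
    s=np.linalg.lstsq(A,P[:,2],rcond=None)[0]; k=abs(A@s-P[:,2])<.006; A,P=A[k],P[k]
print("plane",s, P.min(0),P.max(0),np.median(P,0))
E
```

```text
t 8.68 tcp [ 0.5192 -0.0149  0.2595] yaw -4.88 gap 0.0215 F [ 0.2  0.4 -4.9] M [-0.02  0.01 -0.06] tilt [ 0.0076 -0.0095] q [-0.18  0.19 -0.05  1.32 -0.01 -0.09]
SHIFT [ 0.0003 -0.0001 -0.0205] SPIN -0.18
t 9.1 tcp [ 0.5194 -0.0147  0.2825] yaw -4.88 gap 0.0211 F [ 0.2  0.6 -6.1] M [-0.02  0.03  0.03] tilt [ 0.0089 -0.0098] q [-0.18  0.19  0.    1.38 -0.01 -0.09]
SHIFT [ 0.0918  0.275  -0.0008] SPIN -0.18
479
plane [-0.03162701 -0.00115064  0.16807035] [ 0.46247712 -0.07079999  0.14523419] [0.57158698 0.00577865 0.1569194 ] [ 0.49173686 -0.03846548  0.15256137]
```

```bash
for i in 1 2 3; do python3 -m inch '[[[0.0016,0.0047,0],0],[[0.0048,0.0142,0],0],[[0.0089,0.0265,0],0],[[0.0127,0.0379,0],0],[[0.0152,0.0455,0],0]]' >/dev/null; done; python3 go.py 0.4513 0.2671 0.28 -4.7
```

```text
t 10.4 tcp [0.4836 0.1299 0.2808] yaw -4.72 gap 0.0215 F [-0.3 -0.3 -5.2] M [-0.   -0.02 -0.01] tilt [ 0.0079 -0.0082] q [ 0.11  0.15 -0.04  1.37 -0.01  0.19]
SHIFT [ 0.0435  0.1341 -0.0006] SPIN -0.02
```

```bash
for i in 1 2; do python3 -m inch '[[[0.0016,0.0047,0],0],[[0.0046,0.0142,0],0],[[0.0085,0.0265,0],0],[[0.0122,0.0379,0],0],[[0.0145,0.0453,0],0]]' >/dev/null; done; python3 -m inch '[[[0.0016,0.0047,0],0],[[0.0046,0.0142,0],0],[[0.0085,0.0265,0],0],[[0.0115,0.0355,0],0],[[0.0125,0.0395,0],0]]' >/dev/null
python3 -m inch '[[[0,0,0],0],[[0,0,0],0],[[0,0,0],0]]' >/dev/null
python3 go.py 0.4513 0.2671 0.28 -4.7
python3 - <<'E'
from h import *
from scipy.optimize import least_squares
c=cam("top"); X=cloud(c); save(c,"top2.png")
P=X.reshape(-1,3); P=P[(abs(P[:,0]-.45)<.09)&(abs(P[:,1]-.267)<.09)]
L=P[(P[:,2]>.135)&(P[:,2]<.16)]; D=P[(P[:,2]>.06)&(P[:,2]<.095)]
print("lid",len(L),L.min(0).round(4),L.max(0).round(4),np.median(L,0).round(4)); print("below",len(D))
h=cv2.convexHull((L[:,:2]*1000).astype(np.float32))[:,0]
r=least_squares(lambda q:np.hypot(*(h-q).T)-56.5,L[:,:2].mean(0)*1000,loss="soft_l1"); print(r.x, np.round(r.fun,1))
E
```

```text
t 11.9 tcp [0.4519 0.2665 0.2794] yaw -4.61 gap 0.0216 F [ 0.1  0.3 -5.2] M [ 0.02 -0.02 -0.02] tilt [ 0.0077 -0.0074] q [ 0.39  0.2   0.02  1.38 -0.01  0.47]
SHIFT [ 0.0007  0.0005 -0.0006] SPIN 0.09
lid 1296 [0.396  0.2097 0.1408] [0.5084 0.3213 0.1593] [0.4578 0.2575 0.1486]
below 578
[452.23098293 266.54456294] [-0.2  0.8  0.6  0.6  1.1  1.   0.2  2.1  0.9  1.3  1.5 -0.1 -0.2  0.4
  0.2 -0.2  0.6  0.1  0.   0.3  0.8  0.2  0.2  0.7  0.2  0.2  0.3  0.8
  1.4  0.6 -0.1 -0.2 -0.   0.2  0.6  0.5  0.2]
```

View pics/top2.png

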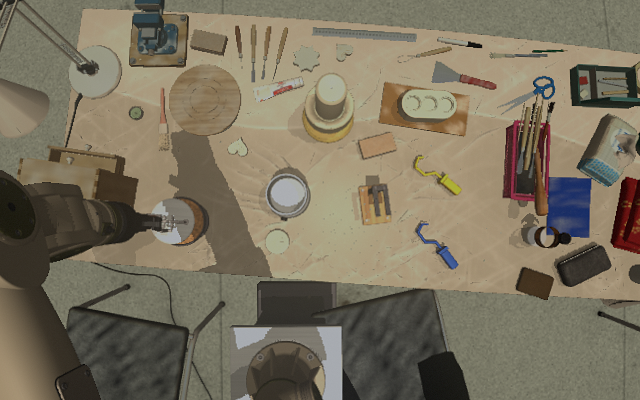

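The lid hangs level over the dish (picture 6: lid at (180,222), pot at (288,195) open). The fitted lid centre is about 1 mm from the dish centre. Depth puts the floor near 0.078, so I'll lower the lid and feel for it.

```bash
python3 -m inch '[[[0.0008,0.0005,0.003],0],[[0.0008,0.0005,0.008],0],[[0.0008,0.0005,0.013],0],[[0.0008,0.0005,0.018],0],[[0.0008,0.0005,0.021],0]]' >/dev/null;  python3 -m inch '[[[0,0,0.003],0],[[0,0,0.008],0],[[0,0,0.013],0],[[0,0,0.017],0],[[0,0,0.02],0]]' >/dev/null
python3 go.py 0.4513 0.2671 0.235 -4.7
for i in 1 2; do python3 -m inch '[[[0,0,0.001],0],[[0,0,0.002],0],[[0,0,0.003],0],[[0,0,0.004],0],[[0,0,0.005],0]]' |grep -E "tcp|force"; done
```

```text
t 12.78 tcp [0.451  0.2663 0.2366] yaw -4.64 gap 0.0217 F [ 0.5  0.8 -5.4] M [-0.02  0.02  0.01] tilt [ 0.006  -0.0081] q [ 0.39  0.21 -0.08  1.28 -0.01  0.47]
SHIFT [-0.0002  0.0008  0.0016] SPIN 0.06
tcp_pos: [0.4512, 0.2663, 0.2318]
wrist_force: [0.0, 0.5, -5.5]
tcp_pos: [0.4512, 0.2663, 0.2267]
wrist_force: [0.6, -0.4, -4.0]
```

```bash
for i in 1 2; do python3 -m inch '[[[0,0,0],0],[[0,0,0],0]]' |grep -E "force"; python3 -m inch '[[[0,0,0.001],0],[[0,0,0.002],0],[[0,0,0.002],0]]' |grep -E "tcp|force"; done; python3 -m inch '[[[0,0,0],0],[[0,0,0],0]]' |grep -E "force"
```

```text
wrist_force: [-0.6, 0.4, -5.7]
tcp_pos: [0.4511, 0.2662, 0.2243]
wrist_force: [-0.4, 0.1, -5.0]
wrist_force: [-0.8, 0.3, -4.6]
tcp_pos: [0.4509, 0.2661, 0.222]
wrist_force: [0.1, 0.5, -5.0]
wrist_force: [-0.2, -0.5, -5.1]
```

```bash
for i in 1 2; do python3 -m inch '[[[0,0,0.001],0],[[0,0,0.002],0],[[0,0,0.002],0]]' |grep -E "tcp|force"; for k in 1 2; do python3 -m inch '[[[0,0,0],0]]' |grep -E "force"; done; done
```

```text
tcp_pos: [0.451, 0.2661, 0.22]
wrist_force: [0.1, -0.9, -2.4]
wrist_force: [-0.3, 0.1, -4.7]
wrist_force: [0.1, -0.8, -4.2]
tcp_pos: [0.4512, 0.2661, 0.2182]
wrist_force: [1.2, 0.3, -2.5]
wrist_force: [-0.2, 0.9, -1.3]
wrist_force: [0.9, -0.8, -1.5]
```

Contact is felt at TCP z≈0.2195, which puts the floor at about 0.077. That agrees with the depth reading. I'll lower the hook clear of the bar and withdraw it along -x.

```bash
python3 -m inch '[[[0,0,0.003],0],[[0,0,0.006],0],[[0,0,0.009],0],[[0,0,0.012],0],[[0,0,0.012],0]]' |grep -E "tcp|force"; python3 -m inch '[[[0,0,0],0]]' >/dev/null; python3 go.py 0.4112 0.2694 0.206 -4.7
python3 - <<'E'
from h import *
X=cloud(cam("wrist")); P=X.reshape(-1,3); P=P[(abs(P[:,0]-.46)<.07)&(abs(P[:,1]-.267)<.07)&(P[:,2]>.05)]
B=P[(P[:,2]>.105)&(P[:,2]<.125)]; L=P[(P[:,2]<.1)]
print("bar",len(B),np.median(B,0),B.min(0),B.max(0),"top z",np.percentile(B[:,2],90)); print("lid",len(L),np.median(L,0),np.percentile(L[:,2],[10,90]))
E
```

```text
tcp_pos: [0.4511, 0.266, 0.2056]
wrist_force: [1.3, -0.0, -2.8]
t 15.95 tcp [0.451  0.2659 0.2054] yaw -4.65 gap 0.0218 F [-0.2 -0.2 -2.8] M [ 0.02  0.03 -0.01] tilt [ 0.0054 -0.0084] q [ 0.39  0.22 -0.14  1.21 -0.01  0.47]
SHIFT [ 0.0399  0.0003 -0.0008] SPIN 0.05
bar 1036 [0.44915638 0.26997687 0.11747994] [0.42478959 0.2284887  0.10501825] [0.46513336 0.30483094 0.12496512] top z 0.12086254069278629
lid 12464 [0.43453947 0.27496652 0.09032252] [0.0808895  0.09156439]
```

```bash
python3 -m inch '[[[0,0,-0.001],0],[[0.004,0,-0.001],0],[[0.009,0,-0.001],0],[[0.014,0,-0.001],0],[[0.018,0,-0.001],0]]' |grep -E "tcp|force"; python3 go.py 0.4112 0.2694 0.206 -4.7; python3 -m inch '[[[0.006,0,0],0],[[0.013,0,0],0],[[0.02,0,0],0],[[0.025,0,0],0],[[0.025,0,0],0]]' |grep -E "tcp|force"; python3 go.py 0.405 0.27 0.206 -4.7
python3 - <<'E'
from h import *
c=cam("top"); X=cloud(c); 
P=X.reshape(-1,3); P=P[(abs(P[:,0]-.45)<.09)&(abs(P[:,1]-.267)<.09)]
L=P[(P[:,2]>.078)&(P[:,2]<.125)]; print(len(L),L.min(0).round(4),L.max(0).round(4),np.median(L,0).round(4))
a=c["image"][170:270,130:240]
s=cam("scene")["image"][150:240,170:280]
cv2.imwrite("pics/set.png",np.hstack([cv2.resize(a,(390,355)),cv2.resize(s,(390,355),interpolation=cv2.INTER_CUBIC)])[...,::-1])
E
```

```text
tcp_pos: [0.4321, 0.2673, 0.2063]
wrist_force: [-0.3, 0.4, -1.1]
t 16.42 tcp [0.4321 0.2673 0.2063] yaw -4.64 gap 0.0215 F [-0.3  0.4 -1.1] M [-0.    0.01  0.02] tilt [ 0.0049 -0.0085] q [ 0.4   0.19 -0.17  1.2  -0.01  0.48]
SHIFT [0.021  0.0004 0.0002] SPIN 0.06
tcp_pos: [0.4058, 0.2694, 0.2063]
wrist_force: [-0.1, 0.7, -2.3]
t 16.83 tcp [0.4058 0.2694 0.2063] yaw -4.58 gap 0.0214 F [-0.1  0.7 -2.3] M [ 0.03 -0.04 -0.02] tilt [ 0.0044 -0.0086] q [ 0.43  0.15 -0.22  1.19 -0.01  0.51]
SHIFT [0.0008 0.0005 0.0003] SPIN 0.12
1787 [0.3794 0.2029 0.078 ] [0.5171 0.332  0.1245] [0.4529 0.262  0.0889]
```

View pics/set.png

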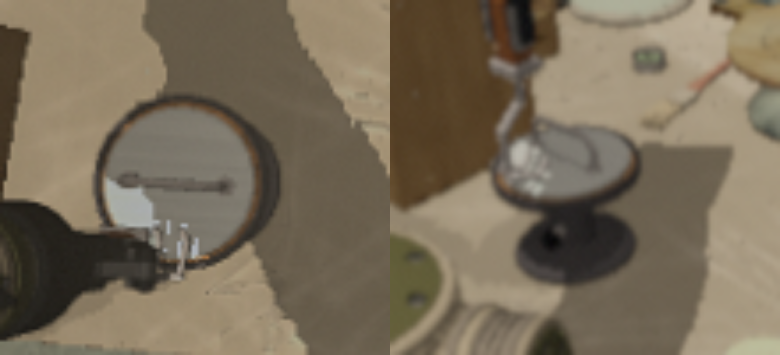

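Picture 7 shows the lid flat in the dish with an even orange rim around it. The bar is at (178,183) in the left pane, and the hook is out at (175,245). Now I'll take the lifter back to the rack.

```bash
python3 -m inch '[[[0,0,-0.01],0],[[0,0,-0.03],0],[[0,0,-0.055],0],[[0,0,-0.075],0],[[0,0,-0.075],0]]' >/dev/null
for i in 1 2 3; do python3 -m inch '[[[-0.001,-0.02,0],-1],[[-0.001,-0.055,0],-2],[[-0.001,-0.09,0],-3],[[-0.001,-0.125,0],-3.5],[[-0.001,-0.145,0],-3.7]]' >/dev/null; done;  python3 go.py 0.385 -0.270 0.25 6.4
```

```text
t 18.6 tcp [ 0.4036 -0.1721  0.2879] yaw 6.2 gap 0.0211 F [ 0.8 -0.1 -1.2] M [-0.02 -0.04 -0.01] tilt [ 0.0122 -0.0087] q [-0.59  0.02 -0.17  1.37 -0.   -0.69]
SHIFT [ 0.0295 -0.095   0.0385] SPIN -0.2
```

```bash
python3 -m inch '[[[0.003,-0.02,0],-0.2],[[0.01,-0.05,0],-0.2],[[0.02,-0.085,0],-0.2],[[0.0235,-0.095,0],-0.2],[[0.0235,-0.095,0],-0.2]]' >/dev/null;  python3 go.py 0.3908 -0.2694 0.158 6.4
```

```text
t 19.02 tcp [ 0.39   -0.2718  0.2877] yaw 6.16 gap 0.0207 F [ 0.5 -0.1 -2.6] M [ 0.01  0.01 -0.01] tilt [ 0.0113 -0.0088] q [-0.78  0.1  -0.09  1.37  0.   -0.89]
SHIFT [0.0003 0.0036 0.1297] SPIN -0.24
```

```bash
python3 -m inch '[[[0,0.0036,0.03],-0.2],[[0,0.0036,0.065],-0.2],[[0,0.0036,0.1],-0.2],[[0.0003,0.0036,0.1295],-0.2],[[0.0003,0.0036,0.1295],-0.2]]' >/dev/null;  python3 go.py 0.3908 -0.2694 0.158 6.4
python3 - <<'E'
from h import *
c=cam("scene"); a=c["image"][170:280,320:430]; t=cam("wrist")["image"][100:400,160:460]
cv2.imwrite("pics/rk.png",np.hstack([cv2.resize(a,(390,390),interpolation=cv2.INTER_CUBIC),cv2.resize(t,(390,390))])[...,::-1])
E
```

```text
t 19.43 tcp [ 0.3875 -0.2651  0.1524] yaw 6.4 gap 0.0215 F [-1.6  1.2 -2.1] M [0.07 0.13 0.02] tilt [ 0.0035 -0.0005] q [-0.77  0.15 -0.36  1.05  0.   -0.88]
SHIFT [-0.0028 -0.0047 -0.0056] SPIN -0.0
```

View pics/rk.png

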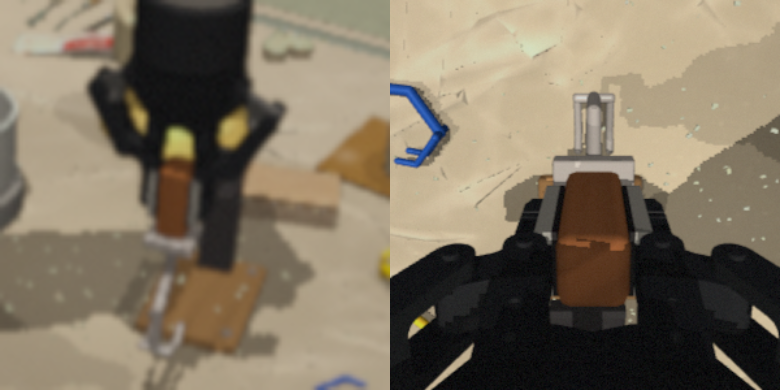

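Picture 8 shows the lifter straight in the grip at scene pane (175,215), clear of the rack fork. I'll settle on the entry line.

```bash
python3 -m inch '[[[-0.0015,-0.0047,-0.0058],0],[[-0.0028,-0.0047,-0.0058],0],[[-0.0028,-0.0047,-0.0058],0],[[-0.0028,-0.0047,-0.0058],0]]' >/dev/null;  python3 go.py 0.4802 -0.2594 0.158 6.4
```

```text
t 19.87 tcp [ 0.3946 -0.2732  0.1655] yaw 6.41 gap 0.0218 F [-1.1  0.6 -1.8] M [-0.03  0.03  0.02] tilt [ 0.0119 -0.0089] q [-0.77  0.15 -0.33  1.08  0.   -0.89]
SHIFT [-0.0866  0.0042  0.0084] SPIN 0.01
```

```bash
python3 -m inch '[[[0.0036,0.0042,0.0084],0],[[0.0036,0.0042,0.0084],0],[[0.0036,0.0042,0.0084],0]]' >/dev/null;python3 go.py 0.3908 -0.2694 0.158 6.4; python3 -m inch '[[[0,0,0],0],[[0,0,0],0]]' >/dev/null;  python3 go.py 0.4802 -0.2594 0.158 6.4
```

```text
t 20.12 tcp [ 0.3899 -0.2688  0.1565] yaw 6.4 gap 0.021 F [-0.1 -1.3 -1.4] M [0.   0.01 0.02] tilt [ 0.0109 -0.0079] q [-0.77  0.15 -0.36  1.05  0.   -0.89]
SHIFT [-0.0008 -0.0007 -0.0015] SPIN 0.0
t 20.28 tcp [ 0.3897 -0.2686  0.1564] yaw 6.4 gap 0.0213 F [-0.4  0.  -1.5] M [ 0.01 -0.    0.  ] tilt [ 0.0106 -0.0075] q [-0.77  0.15 -0.36  1.05  0.   -0.89]
SHIFT [-0.091  -0.001  -0.0007] SPIN -0.0
```

```bash
python3 -m inch '[[[-0.01,-0.001,-0.0015],0],[[-0.025,-0.001,-0.0015],0],[[-0.04,-0.001,-0.0012],0],[[-0.05,-0.001,-0.001],0],[[-0.055,-0.001,-0.001],0]]' >/dev/null;python3 go.py 0.4802 -0.2594 0.158 6.4; python3 -m inch '[[[-0.008,0,0],0],[[-0.018,0,0],0],[[-0.028,0,0],0],[[-0.036,0,0],0],[[-0.036,0,0],0]]' >/dev/null;  python3 go.py 0.4802 -0.2594 0.148 6.4
```

```text
t 20.7 tcp [ 0.4462 -0.2635  0.158 ] yaw 6.46 gap 0.0214 F [ 0.4 -0.5 -1.6] M [-0.   -0.   -0.01] tilt [ 0.0114 -0.0079] q [-0.69  0.23 -0.25  1.08  0.   -0.8 ]
SHIFT [-0.0342  0.0002  0.0003] SPIN 0.06
t 21.12 tcp [ 0.4837 -0.2595  0.1583] yaw 6.51 gap 0.0213 F [-0.3 -0.3 -1.1] M [-0.04  0.04  0.04] tilt [ 0.0124 -0.0082] q [-0.64  0.28 -0.18  1.1   0.   -0.75]
SHIFT [0.0036 0.0006 0.0103] SPIN 0.11
```

```bash
python3 -m inch '[[[0.0035,0.0005,0],0],[[0.0035,0.0005,0.003],0],[[0.0035,0.0005,0.006],0],[[0.0035,0.0005,0.008],0],[[0.0035,0.0005,0.008],0]]' >/dev/null;python3 go.py 0.4802 -0.2594 0.1472 6.4; python3 -m inch '[[[0,0,0.001],0],[[0,0,0.0025],0],[[0,0,0.0025],0],[[0,0,0.0025],0]]' >/dev/null;  python3 go.py 0.4802 -0.2594 0.1472 6.4
```

```text
t 21.53 tcp [ 0.4795 -0.2592  0.1496] yaw 6.49 gap 0.0214 F [-0.3  0.4 -1.4] M [-0.   -0.04 -0.02] tilt [ 0.0114 -0.0075] q [-0.64  0.28 -0.2   1.07  0.   -0.76]
SHIFT [-0.0006 -0.0002  0.0024] SPIN 0.09
t 21.87 tcp [ 0.4794 -0.2593  0.1473] yaw 6.48 gap 0.0214 F [-0.5 -0.3  0. ] M [0.04 0.33 0.01] tilt [ 0.0113 -0.0077] q [-0.64  0.28 -0.2   1.07  0.   -0.76]
SHIFT [-0.0008 -0.0001  0.0001] SPIN 0.08
```

```bash
python3 -m inch '[[[0,0,0],0],[[0,0,0],0],[[0,0,0],0],[[0,0,0],0],[[0,0,0],0]]' 0 20; python3 -m inch '[[[0,0,0],0],[[0,0,0],0],[[0,0,0],0]]' >/dev/null; python3 -m inch '[[[0,0,-0.015],0],[[0,0,-0.04],0],[[0,0,-0.07],0],[[0,0,-0.09],0],[[0,0,-0.09],0]]' >/dev/null;  python3 -m inch '[[[0.03,0,0],0],[[0.065,0,0],0],[[0.1,0,0],0],[[0.12,0,0],0],[[0.12,0,0],0]]' >/dev/null; python3 go.py 0.4 -0.2594 0.24 6.4
python3 - <<'E'
from h import *
def rect(P): return [np.round(x,1) for x in cv2.minAreaRect((P[:,:2]*1000).astype(np.float32))]
w=cam("wrist"); P=cloud(w).reshape(-1,3)
H=P[(abs(P[:,0]-.48)<.05)&(abs(P[:,1]+.26)<.05)&(P[:,2]>.17)&(P[:,2]<.21)]; H2=H[H[:,2]>np.median(H[:,2])-.004]; print("htop",len(H2),H2.mean(0).round(4),rect(H2))
c=cam("top"); X=cloud(c); P=X.reshape(-1,3)
L=P[(abs(P[:,0]-.45)<.075)&(abs(P[:,1]-.267)<.075)&(P[:,2]>.08)&(P[:,2]<.098)]; A=np.c_[L[:,:2],np.ones(len(L))]; print("lid plane",np.linalg.lstsq(A,L[:,2],rcond=None)[0])
im=c["image"]; hsv=cv2.cvtColor(im,cv2.COLOR_RGB2HSV)
B=P[(abs(P[:,0]-.45)<.075)&(abs(P[:,1]-.267)<.075)&(P[:,2]>.102)&(P[:,2]<.13)]; print("bar",B.mean(0),rect(B))
a=im[170:270,130:240]; b=im[150:250,325:435]
s=cam("scene")["image"][170:280,330:440]
cv2.imwrite("pics/end.png",np.hstack([cv2.resize(i,(266,242),interpolation=cv2.INTER_CUBIC) for i in (a,b,s)])[...,::-1])
E
```

```text
clock: 22.28
tcp_pos: [0.4795, -0.2594, 0.1474]
orientation: [0.006, -0.057, 0.998, -0.004]
wrist_force: [-0.7, 1.3, 0.1]
finger_gap: 0.08
t 23.37 tcp [ 0.3578 -0.273   0.2397] yaw 6.33 gap 0.0856 F [0.5 0.3 0.7] M [0.04 0.03 0.05] tilt [ 0.0157 -0.0116] q [-0.83  0.05 -0.25  1.25  0.   -0.94]
SHIFT [-0.0435  0.0088  0.0003] SPIN -0.07
htop 255 [ 0.4695 -0.2617  0.1781] [array([ 470.3, -261.4]), array([ 4.9, 21.8]), np.float64(3.1)]
lid plane [ 0.00163902 -0.00162099  0.08784367]
bar [0.45024368 0.26129491 0.11732699] [array([450.5, 265.3]), array([77.3,  5.9]), np.float64(85.6)]
```

View pics/end.png

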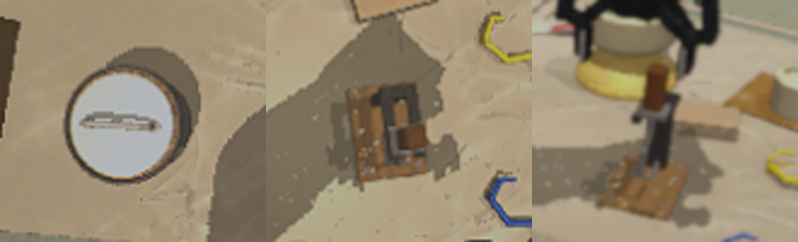

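Run:
```python
from h import *
P=cloud(cam("top")).reshape(-1,3)
H=P[(abs(P[:,0]-.48)<.03)&(abs(P[:,1]+.259)<.03)&(P[:,2]>.18)&(P[:,2]<.2)]; print("top of handle",len(H),np.median(H,0).round(4))
C=P[(abs(P[:,0]-.48)<.03)&(abs(P[:,1]+.259)<.03)&(P[:,2]>.127)&(P[:,2]<.14)]; print("collar",len(C),np.median(C,0).round(4))
X0=np.load("top0.npz")["X"].reshape(-1,3)
C=X0[(abs(X0[:,0]-.48)<.03)&(abs(X0[:,1]+.259)<.03)&(X0[:,2]>.127)&(X0[:,2]<.14)]; print("collar at start",len(C),np.median(C,0).round(4))
env.hand_in() if len(H)>60 and np.linalg.norm(np.median(H,0)-[.4807,-.2585,.188])<.006 else print("NOT handed in")
```

```text
top of handle 85 [ 0.4805 -0.2585  0.188 ]
collar 82 [ 0.4799 -0.2496  0.1316]
collar at start 87 [ 0.4799 -0.2492  0.1317]
the job is handed in; nothing more can be done
```

The lid is in the dish, the lifter is back in its rack, and I handed the job in at about 23.5 s of the 70 s allowed. The hand-in gives no verdict.

I took the brown-handled lifter from the rack, hooked the lid's bar at its middle and carried the lid level to the stand. I then lowered it until I felt the dish and withdrew the hook along -x.

- **Dish height:** contact came with the tool at z ≈ 0.2195 m, which puts the dish floor about 77 mm above the table. The camera depth had suggested about 78 mm.
- **Lid:** it lies flat, with a fitted slope of about 0.002 rad, and its bar is about 2 mm from the dish centre.
- **Lifter:** the top of its handle is within 0.5 mm of where it hung at the start, and the collar matches too.
- **Plaster pieces and sanding block:** I did not plan any move near them and saw nothing moved in the pictures I took. I did not measure their positions at the end.

Three readings disagreed along the way:
- **Wrist camera check:** the last wrist-camera measurement of the handle caught only its front face. I used the top camera instead.
- **Hooked lid slope:** while the lid hung above the pot, a partly blocked depth fit gave a slope of about 0.03 rad. It looked level in the pictures.
- **Tool tilt:** the tool's own tilt drifted to about 0.015 rad. This did not hinder the job.

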